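# Clamp the shaving mirror with the click wrench

### The job

Stand the shaving mirror's foot fully home and upright in the round socket of the blue clamp bracket, setting it down gently, and let go of it. Then turn the red wrench handle clockwise (seen from above) until it clicks, that is until the handle breaks over at its hinge; hold it there a moment, do not force it on towards its stop, and let go so that it springs back straight. Leave everything else on the ledge and tiers alone.

Things in the scene. Friction and masses are not known exactly. Their poses are not given: they have to be found in the camera images.
- mirror: Loose shaving mirror, about 0.25 kg: an upright round mirror (white rim, diameter 76, 12 thick, centre 105 above the origin, top at 143) on a 12 mm stem and a steel foot (diameter 40, 35 high, flat below). Origin: centre of the foot's underside; z up; x is the disc's normal; the disc lies in the y-z plane and can be pinched across its 12 mm from above.
- bracket: Fixed blue clamp bracket, 75 (x) by 170 (y) by 40 high. Origin: centre of its underside on the ledge; z up. In its +y half is a round vertical socket for the mirror's foot, in its -y half a vertical clamp bolt carrying the click wrench.
- socket (a point): Centre of the socket's flat floor, 10 above the ledge. The socket is 43 wide and 30 deep (mouth at 40 above the ledge, chamfered 1.5), so the 40 mm foot has 1.5 play all round and stands 5 proud when home. Any yaw of the mirror fits.
- bolt (a point): Point on the vertical axis of the clamp bolt, 65 above the ledge, at the mid height of the wrench.
- wrench_head (a point): Steel head of the click wrench, 36 wide, always on the bolt; point on the bolt axis, 65 above the ledge. x points level out along the wrench. Head and handle turn together, clockwise from above tightens: the bolt first runs down loosely (2 to 3 N at handle_grip) through an unknown 0.25 to 0.45 rad, then bites and stops dead.
- handle_grip (a point): Middle of the wrench's red round grip: 22 thick, 115 long, level, centre line 65 above the ledge, 150 from the bolt axis, clear ledge below. Its x axis points out along the handle, in line with the wrench_head x axis while unbroken; the angle between the two is the break-over. When let go, the handle springs back in line.
- hinge_pin (a point): Brass pin, 30 out from the bolt axis, hinging the handle to the head. With the bolt biting, it holds until about 11.5 N is pushed at handle_grip (level, square to the handle, clockwise); then the handle breaks over and the push rises slowly: about 13 N at 0.03 rad, 15.5 at 0.08, 19 at 0.15. A solid stop comes at 0.20 rad; do not force the handle on towards it.
- tweezers: Bystander, to be left alone: steel tweezers on the top tier. Origin: centre of its underside.
- clipper: Bystander, to be left alone: nail clipper on the top tier. Origin: centre of its underside.
- jar: Bystander, to be left alone: closed brown glass jar, 52 mm wide, 70 mm high, on the middle tier. Origin: centre of its underside.
- thermometer: Bystander, to be left alone: yellow plastic ear thermometer in the base tier. Origin: centre of its underside.
- tin: Bystander, to be left alone: round aluminium ointment tin in the base tier. Origin: centre of its underside.
- beaker: Bystander, to be left alone: green plastic beaker, 68 mm wide, 85 mm high, on the ledge. Origin: centre of its underside.
- lotion: Bystander, to be left alone: blue lotion bottle, 52 mm wide, 120 mm high, on the ledge. Origin: centre of its underside.
- comb: Bystander, to be left alone: black comb, 130 mm long, lying on the ledge. Origin: centre of its underside.
There are look-alikes about, which are no part of the job. What is shaped like the mirror but orange or turquoise is not meant.

How it is judged:
On the way, in this order (a step that is already met when the one before it is completed fails the run):
1. the mirror's foot is home in the socket, upright, and let go (horizontal distance between mirror and socket below 0.004 m and z of mirror in the frame of socket between -0.004 and 0.003 m and angle between mirror's own z axis and vertical below 0.08 rad and contact force between the fingers and mirror below 0.1 N), for 0.2 s.
2. the wrench handle has broken over by more than 0.03 rad and is held so (angle between the x axis of wrench_head and the x axis of handle_grip, either way round above 0.03 rad and horizontal distance between mirror and socket below 0.004 m and z of mirror in the frame of socket between -0.004 and 0.003 m and angle between mirror's own z axis and vertical below 0.08 rad), for 0.2 s.
At the end, for the whole second after the job is handed in: The mirror stands at rest in the socket (within 4 mm of its axis, 3 mm of its floor, upright within 0.08 rad); the handle, having broken over by 0.03 rad or more, is let go and back in line with the head within 0.02 rad, its grip at least 30 mm on from its start (horizontal distance between mirror and socket below 0.004 m and z of mirror in the frame of socket between -0.004 and 0.003 m and angle between mirror's own z axis and vertical below 0.08 rad and angle between the x axis of wrench_head and the x axis of handle_grip, either way round below 0.02 rad and distance of handle_grip from where it was at the start of the episode above 0.03 m and linear speed of mirror below 0.01 m/s); the robot touches nothing.
It fails at once if the handle is forced on past the click (more than 0.15 rad out of line with the head) (angle between the x axis of wrench_head and the x axis of handle_grip, either way round above 0.15 rad).
It fails at once if the wrench is clicked while the mirror is not in the socket (angle between the x axis of wrench_head and the x axis of handle_grip, either way round above 0.03 rad and not (horizontal distance between mirror and socket below 0.004 m and z of mirror in the frame of socket between -0.004 and 0.003 m and angle between mirror's own z axis and vertical below 0.08 rad)).
It fails at once if the mirror is pushed hard on the bracket (over 40 N) (contact force between mirror and bracket above 40 N).
It fails at once if the mirror is tipped over (more than 0.6 rad) (angle between mirror's own z axis and vertical above 0.6 rad).
It fails at once if a bystander is moved by more than 30 mm (distance of any of tweezers, clipper, jar, thermometer, tin, beaker, lotion, comb from where it was at the start of the episode above 0.03 m).
It also fails if it takes over 72 s, if anything falls off the work surface, if the arm or the gripper's body presses on something with over 40 N, if the wrist force passes 120 N, or if a joint passes its speed limit or range.

### The arm

A 7-joint arm with a two-finger parallel gripper is mounted at the origin on the work surface. World frame = base frame: x ahead of the robot, y to its left, z up, the work surface at z = 0. Lengths are in m, angles in rad, forces in N, time in s.
With the tool pointing down it reaches from about 0.425 to 0.875 m from the base axis. Payload 4.7 kg.
Tool frame: the origin (TCP) lies midway between the tips of the shut fingers; the grasp point (between the pads) lies 19 mm behind it; z points along the fingers, y is the line along which they close (so a half turn about z gives the same grasp; the last joint's range is limited). The gripper opens to 87 mm and grips with 3 to 60 N. Pads are 19 mm wide; open, the fingers measure 117 mm over their backs; the gripper's body (75 mm by 190 mm) begins 51 mm behind the grasp point.
Start: joints at [1.314, 0.321, -0.07, 1.45, 0.023, 1.371, -0.057], TCP at [0.174, -0.626, 0.223] pointing down, gripper open.
Joint ranges: [-2.86, 2.86], [-0.3, 2.09], [-1.38, 1.24], [0.06, 2.45], [-1.56, 4.7], [0.09, 2.05], [-2.69, 2.69]. Speed limits (rad/s): [2.57, 2.57, 3.14, 3.14, 3.14, 3.14, 3.14].

### API

Orientations are given as a 3x3 rotation matrix whose columns are the frame's x, y, z axes.
In Python, from plant import arm gives the robot as it stands.
- The arm moves only by the tool move_arm, never from a script. Its argument "rows" is a list of rows, each a list of 3 entries, a list of its own where there are three numbers: the opening, from 0 (shut) to 1 (fully open), then the shift along the tool's x, y, z in cm, then the turn about the tool's z in rad. A call has exactly 5 rows; each row is the pose to reach, as a shift and turn from the pose commanded when the call began, along the tool's axes at that moment; what a row does not reach only later rows make up. A row lasts 1/10 s, in which the tool goes at most 50 mm and 8.59 degrees, less where a joint would pass 70% of its speed; a pose out of reach is approached as far as the arm can. A call with a gripper value outside its range is refused whole. The fingers move at their own pace and stop on an object; "newtons" is the grip in N (left out, the last holds). Time passes only in rows, so rows that repeat a pose let the fingers close, or fill a call up. It gives the time, the measured TCP pose, the force, the opening and the grip force at its end, in the units of the state.
- arm.state(): the state, without advancing time (a new reading comes with each control period).
- arm.capture(name): name is "side" or "top" or "wrist"; returns (picture, depth): 480x640x3 uint8, red, green, blue; 480x640 float32, m along the optical axis (not along the pixel's ray), 0 where there is no reading.
- arm.calibration(name): a dict with "K" (3x3 intrinsics, pixels), "distortion" ([k1, k2, p1, p2, k3] as OpenCV has them; the pictures are not rectified), "R" (3x3) and "t" (3): a world point X has camera coordinates R X + t. Camera axes: x right, y down, z forward; pixel columns grow to the right and rows downward; lengths in m; the calibration is good to about 2 mm. A picture is of the moment at which its call begins: read the wrist's pose just before it. calibration takes no time and is no camera call; for the wrist camera it gives the pose at the moment of the call.
- arm.job_done(): hands the job in; it is judged then, once.
The state is a dict: "time": time; "q": joint angles; "joint_vel": joint speeds; "joint_efforts": joint torques, N m; "position": TCP position; "tool_rot": TCP orientation; "wrist_force": force on the tool from outside, world axes, zero at the start; "moment": the same for the moment, N m; "grip_width": opening from 0.0 (shut) to 1.0 (fully open); "grip_force": force on a finger pad.
Only numpy, scipy, OpenCV 4.12 (cv2) and the standard library are available. Lean on these libraries where they do the work, as an engineer would, in place of code of your own. Each camera call takes 0.05 s, during which the arm holds its last target. There are 200 camera calls.

## Working session

There is one attempt and no reset: what is moved stays moved. The work goes in short steps, Python scripts to look and compute and a tool call to move; the robot and the scene stay as the last step left them, time stands still between calls to the robot, and variables do not carry over. Pictures are saved under pics/ and viewed, at most 10 in all, crops included, and the job is handed in when it is done.

Besides the shell and the picture viewer there is one more tool, called after "Emit:" in YAML: its name, and indented under it one key for each argument. move_arm: Moves the arm, as the interface text tells. Its arguments: {"type":"object","properties":{"rows":{"type":"array"},"newtons":{"type":"number"}},"required":["rows"]}

```bash
mkdir -p pics; cat > h.py <<'E'
import numpy as np, cv2
from plant import arm
def snap(n,f):
    c=arm.calibration(n); p,d=arm.capture(n)
    cv2.imwrite(f'pics/{f}.png',p[:,:,::-1]); np.savez(f'pics/{f}.npz',d=d,p=p,K=c['K'],D=c['distortion'],R=c['R'],t=c['t'])
def pts(f):
    z=np.load(f'pics/{f}.npz'); d=z['d']; h,w=d.shape
    uv=np.stack(np.meshgrid(np.arange(w),np.arange(h)),-1).reshape(-1,1,2).astype(float)
    n=cv2.undistortPoints(uv,z['K'],np.array(z['D'])).reshape(h,w,2)
    X=np.dstack([n*d[...,None],d])
    return (X-z['t'])@z['R'], z['p'], d
def ray(f,u,v,zw):
    z=np.load(f'pics/{f}.npz'); n=cv2.undistortPoints(np.array([[[u,v]]],float),z['K'],np.array(z['D'])).ravel()
    r=z['R'].T@np.array([*n,1]); c=-z['R'].T@z['t']; return c+r*(zw-c[2])/r[2]
E
python3 - <<'E'
from h import *
s=arm.state(); print(s['time'],s['position'],s['tool_rot'],s['wrist_force'])
snap('side','s0'); snap('top','t0')
a=cv2.imread('pics/s0.png');b=cv2.imread('pics/t0.png')
E
```

```text
0.0 [ 0.17368252 -0.62580985  0.22145171] [[ 9.63551944e-01  2.67520656e-01 -5.90938616e-04]
 [ 2.67521293e-01 -9.63550311e-01  1.77648667e-03]
 [-9.41522072e-05 -1.86982585e-03 -9.99998247e-01]] [ 0.43892974  0.13540906 -0.07871609]
```

View pics/s0.png

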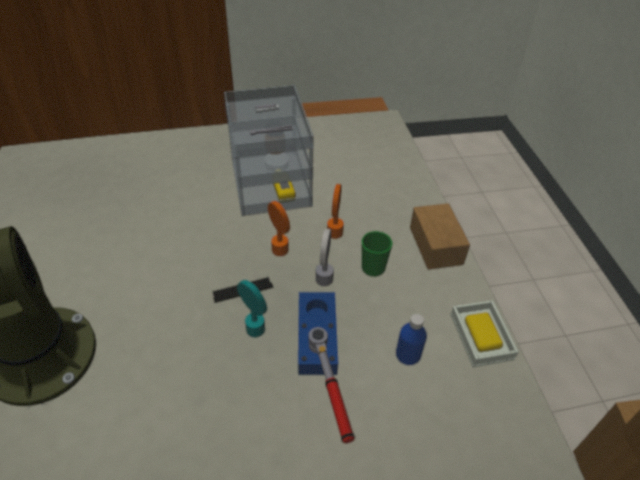

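View pics/t0.png

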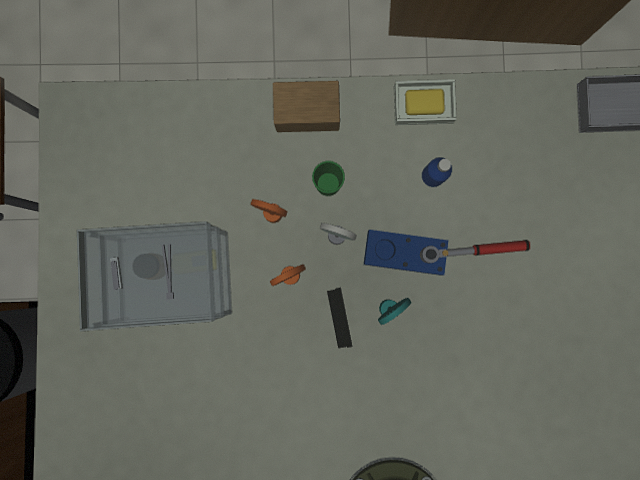

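The side and top views both show the white mirror (top: rim ~338,231, foot ~336,239), the bracket (socket ~385,249; bolt ~431,254) and the red grip (475–529, ~247).

```bash
python3 - <<'E'
from h import *
for f in ['t0','s0']:
    X,p,d=pts(f); hsv=cv2.cvtColor(p,cv2.COLOR_RGB2HSV); H,S,V=[hsv[...,i].astype(int) for i in range(3)]
    box=np.zeros(d.shape,bool)
    if f=='t0': box[205:285,315:545]=1
    else: box[222:450,290:360]=1
    ok=box&(d>0)
    m={'red':ok&((H<6)|(H>174))&(S>150)&(X[...,2]>.03),'blue':ok&(H>100)&(H<125)&(S>120)&(abs(X[...,2]-.04)<.006)}
    for k,v in m.items():
        P=X[v]; r=cv2.minAreaRect((P[:,:2]*1000).astype(np.float32)); print(f,k,v.sum(),r,np.percentile(P[:,2],[5,50,95]))
    # mirror region
    box2=np.zeros(d.shape,bool)
    if f=='t0': box2[215:250,315:358]=1
    else: box2[225:288,312:336]=1
    w=box2&(d>0)&(X[...,2]>.075)&(X[...,2]<.16)
    if f=='s0': w&=(S<60)
    P=X[w]; c=P[:,:2].mean(0); u,s,vt=np.linalg.svd(P[:,:2]-c); print(f,'disc',w.sum(),c,vt[0],s,P[:,2].min(),P[:,2].max(), P.min(0),P.max(0))
    w=box2&(d>0)&(X[...,2]>.02)&(X[...,2]<.045)
    P=X[w]; print('foot',w.sum(),np.median(P,0),P.min(0),P.max(0))
for n,u,v,z in [('sock mouth',385,249,.04),('bolt',431,254,.075),('grip end',527,246,.065)]: print(n,ray('t0',u,v,z))
a=cv2.imread('pics/t0.png')[200:290,310:540]; cv2.imwrite('pics/tc.png',cv2.resize(a,None,fx=3.4,fy=3.4,interpolation=cv2.INTER_CUBIC))
E
```

```text
t0 red 443 ((553.1436157226562, -232.97604370117188), (18.7285099029541, 113.39297485351562), 4.079729080200195) [0.07032447 0.07489865 0.07894602]
t0 blue 1968 ((550.2376708984375, -42.30619812011719), (169.89376831054688, 74.16240692138672), 80.54068756103516) [0.03708048 0.0408364  0.04424252]
t0 disc 318 [0.59000092 0.10436384] [0.3506822  0.93649453] [0.36531515 0.07211424] 0.07794681211199206 0.14701477441215619 [0.5738008  0.0678834  0.07794681] [0.60932917 0.13949637 0.14701477]
foot 123 [0.58248158 0.1062591  0.03558967] [0.57199143 0.08904987 0.0205572 ] [0.61072838 0.12304669 0.04232518]
s0 red 608 ((551.8907470703125, -242.0508575439453), (17.566120147705078, 107.94127655029297), 4.040547847747803) [0.06987582 0.0746368  0.07758336]
s0 blue 1711 ((549.984130859375, -47.00525665283203), (171.89512634277344, 70.77690887451172), 80.80315399169922) [0.03712014 0.04006086 0.04292763]
s0 disc 304 [0.58837426 0.08501582] [-0.40487863 -0.91437044] [0.31637776 0.06818682] 0.07592874067073727 0.14433709591197508 [0.57511664 0.06205024 0.07592874] [0.60735962 0.12390379 0.1443371 ]
foot 300 [0.59461455 0.09520151 0.03311481] [0.57243043 0.07856319 0.02001002] [0.64241304 0.23648686 0.04429975]
sock mouth [0.55787235 0.00254956 0.04      ]
bolt [ 0.54306944 -0.08766265  0.075     ]
grip end [ 0.554533   -0.28833459  0.065     ]
```

View pics/tc.png

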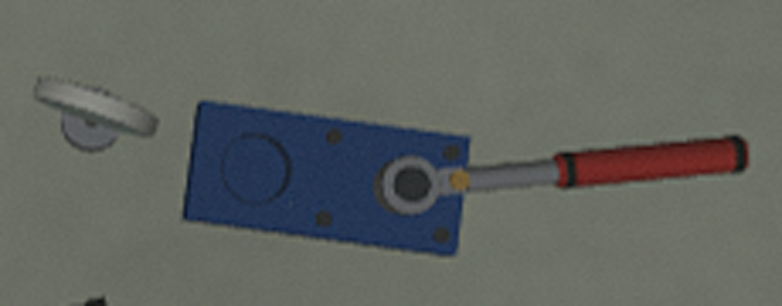

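Emit:
move_arm:
  rows:
    - [1,[3.4,-3.3,-0.8],0]
    - [1,[6.8,-6.6,-1.6],0]
    - [1,[10.2,-9.9,-2.4],0]
    - [1,[13.6,-13.2,-3.2],0]
    - [1,[17,-16.5,-4],0]

```text
time: 0.6
position: [0.2941, -0.4199, 0.2624]
tool_rot: [[0.964, 0.267, -0.0], [0.267, -0.964, 0.0], [-0.0, -0.0, -1.0]]
wrist_force: [1.3, -0.0, -0.7]
grip_width: 0.998
grip_force: 0.0
```

Emit:
move_arm:
  rows:
    - [1,[3.4,-3.3,-0.8],0]
    - [1,[6.8,-6.6,-1.6],0]
    - [1,[10.2,-9.9,-2.4],0]
    - [1,[13.6,-13.2,-3.2],0]
    - [1,[17,-16.5,-4],0]

```text
time: 1.1
position: [0.4136, -0.2155, 0.3027]
tool_rot: [[0.964, 0.267, -0.0], [0.267, -0.964, -0.0], [-0.0, 0.0, -1.0]]
wrist_force: [0.3, -0.7, 0.2]
grip_width: 0.995
grip_force: 0.0
```

Emit:
move_arm:
  rows:
    - [1,[3.4,-3.3,0],-0.14]
    - [1,[6.8,-6.6,0],-0.28]
    - [1,[10.2,-9.9,0],-0.42]
    - [1,[13.6,-13.2,0],-0.56]
    - [1,[17,-16.5,0],-0.7]

```text
time: 1.6
position: [0.5333, -0.0113, 0.3024]
tool_rot: [[0.56, 0.828, 0.0], [0.828, -0.56, -0.001], [-0.0, 0.0, -1.0]]
wrist_force: [1.4, -0.7, 0.2]
grip_width: 1.001
grip_force: 0.0
```

```bash
python3 - <<'E'
from h import *
s=arm.state(); print(s['time'],s['position'],s['tool_rot'],s['q'])
snap('wrist','w0'); c=arm.calibration('wrist'); R,t=c['R'],c['t']; print(-R.T@t, R)
E
```

```text
1.6 [ 0.53326714 -0.01133212  0.30241975] [[ 5.60256107e-01  8.28319439e-01  4.74375229e-05]
 [ 8.28319299e-01 -5.60255977e-01 -6.15727142e-04]
 [-4.83441604e-04  3.84258307e-04 -9.99999809e-01]] [ 0.64501359  0.08565628 -0.71314253  1.59170881  0.05682423  1.48516454
 -0.66587185]
[0.57258162 0.05530321 0.46465082] [[ 8.37397853e-01 -5.46593488e-01 -6.28653748e-04]
 [-5.29424653e-01 -8.11379603e-01  2.47735095e-01]
 [-1.35920466e-01 -2.07120012e-01 -9.68827605e-01]]
```

View pics/w0.png

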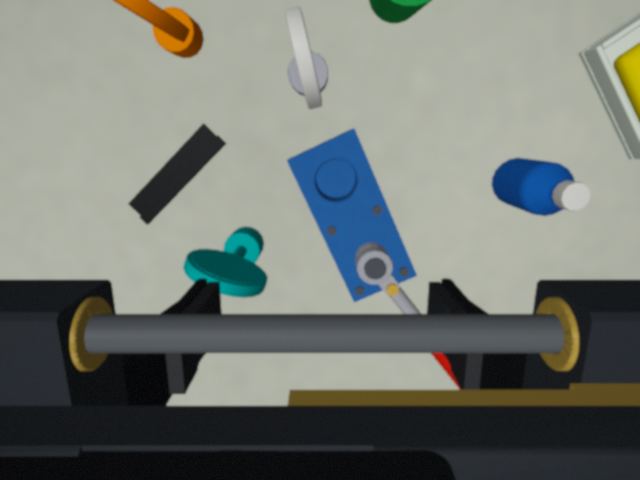

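Wrist view: mirror disc (300,55), foot (308,72), socket mouth (336,179), bolt (374,267), all in one picture.

```bash
cat >> h.py <<'E'
from scipy.optimize import least_squares
def cfit(P,r):
    f=lambda c: np.hypot(P[:,0]-c[0],P[:,1]-c[1])-r
    s=least_squares(f,P.mean(0)[:2],loss='soft_l1',f_scale=.001); return s.x, np.std(s.fun)
E
python3 - <<'E'
from h import *
X,p,d=pts('w0'); hsv=cv2.cvtColor(p,cv2.COLOR_RGB2HSV); H,S,V=[hsv[...,i].astype(int) for i in range(3)]
b=np.zeros(d.shape,bool); b[120:305,280:420]=1
m=b&(d>0)&(H>100)&(H<125)&(S>120)&(abs(X[...,2]-.04)<.006); P=X[m]
print('br',m.sum(),cv2.minAreaRect((P[:,:2]*1000).astype(np.float32)),np.median(P[:,2]))
m=b&(d>0)&(X[...,2]<.03)&(X[...,2]>0.004)&(H>100)&(S>120); m[210:]=0; m[:150]=0;m[:,:310]=0;m[:,360:]=0
P=X[m]; print('floor',m.sum(),np.median(P,0),P.min(0),P.max(0)); (u,v),r=cv2.minEnclosingCircle(np.argwhere(m)[:,::-1].astype(np.float32)); print('floor px',u,v,r)
b=np.zeros(d.shape,bool); b[5:112,280:332]=1
P=X[b&(d>0)&(X[...,2]>.075)]; c=P[:,:2].mean(0); u,s,vt=np.linalg.svd(P[:,:2]-c); q=(P[:,:2]-c)@vt.T
print('disc',len(P),c,vt[0],q.min(0),q.max(0),P[:,2].max()); mid=c+((q.min(0)+q.max(0))/2)@vt; print('mid',mid)
top=P[P[:,2]>.135]; print('top',np.median(top,0),len(top))
m=b&(d>0)&(abs(X[...,2]-.035)<.004)&(S<60); print('foot top n',m.sum())
# silhouettes at sub-pixel: foot edge points right
e=[]
ed=cv2.Canny(p[:,:,1],30,80)
ys,xs=np.nonzero(ed[40:110,285:335]); 
E2=np.array([ray('w0',x+285,y+40,.035)[:2] for x,y in zip(xs,ys)])
for k in range(3):
    c,_=cfit(E2,.02) if k==0 else cfit(E2[abs(np.hypot(*(E2-c).T)-.02)<.0035],.02)
print('foot circle',c,(abs(np.hypot(*(E2-c).T)-.02)<.0015).sum())
ys,xs=np.nonzero(ed[150:210,305:365]); E3=np.array([ray('w0',x+305,y+150,.04)[:2] for x,y in zip(xs,ys)])
c=ray('w0',336,179,.04)[:2]
for k in range(4):
    c,_=cfit(E3[abs(np.hypot(*(E3-c).T)-.0222)<.004],.0222)
print('socket',c,(abs(np.hypot(*(E3-c).T)-.0222)<.0015).sum())
print('bolt',ray('w0',374,267,.077))
pp=p[0:310,200:480,::-1]; cv2.imwrite('pics/wc.png',cv2.resize(pp[:220],None,fx=2.7,fy=2.7,interpolation=cv2.INTER_CUBIC))
E
```

```text
br 7979 ((548.6292114257812, -44.241546630859375), (168.63742065429688, 72.99404907226562), 80.58550262451172) 0.0396826346051709
floor 1308 [ 0.55534824 -0.00187465  0.00980746] [ 0.53455696 -0.02115642  0.00681133] [0.57729844 0.01989602 0.02988033]
floor px 335.7982482910156 179.20175170898438 20.527637481689453
disc 1751 [0.58947728 0.09898229] [-0.35177029 -0.93608635] [-0.03895652 -0.00649727] [0.03439685 0.00638974] 0.14434247623668864
mid [0.59022893 0.10113533]
top [0.59042939 0.10148867 0.14034589] 1122
foot top n 656
foot circle [0.59054334 0.10121575] 132
socket [0.55637354 0.00118957] 137
bolt [ 0.54128986 -0.08753572  0.077     ]
```

View pics/wc.png

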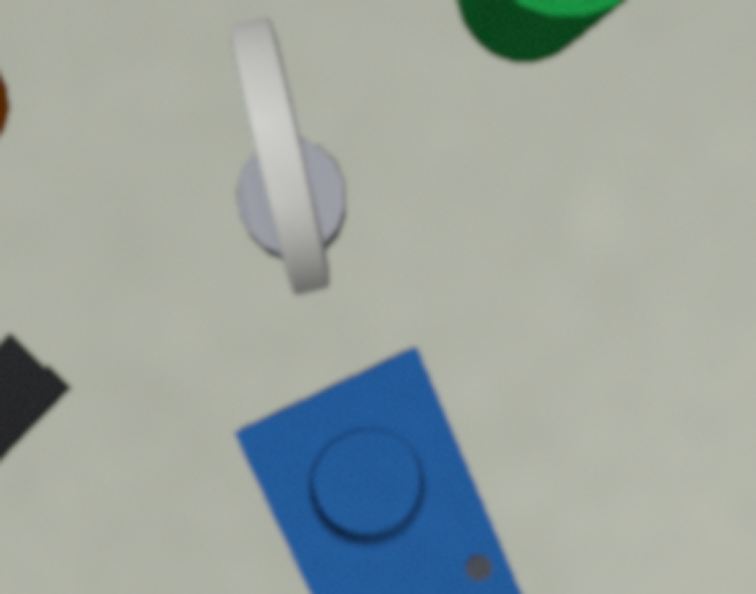

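Emit:
move_arm:
  rows:
    - [0.7,[4,-0.5,0],-0.08]
    - [0.7,[8,-1,1],-0.16]
    - [0.7,[12.5,-1.58,3],-0.235]
    - [0.7,[12.5,-1.58,7],-0.235]
    - [0.7,[12.5,-1.58,11],-0.235]

```text
time: 2.15
position: [0.5905, 0.1014, 0.1912]
tool_rot: [[0.354, 0.935, 0.0], [0.935, -0.354, 0.001], [0.001, -0.0, -1.0]]
wrist_force: [-0.4, -1.1, -0.7]
grip_width: 0.716
grip_force: 0.0
```

```bash
python3 - <<'E'
from h import *
s=arm.state(); R=s['tool_rot'];print(s['time'],s['position'],R[0][:],s['wrist_force'])
d=np.array([.5903,.1012,.096])-s['position']; print('tool shift cm',R.T@d*100, 'yaw err',np.arctan2(R[1][0],R[0][0])-np.arctan2(.936,.3517))
E
```

```text
2.15 [0.59047207 0.10139693 0.19116716] [3.53939181e-01 9.35268354e-01 4.03735187e-04] [-0.41928741 -1.11980546 -0.72038041]
tool shift cm [-3.65620226e-02 -8.67012985e-03  9.51667761e+00] yaw err -0.0023537168031233513
```

Emit:
move_arm:
  rows:
    - [0.7,[0,0,2.5],0]
    - [0.7,[0,0,5],0]
    - [0.7,[0,0,7.5],0]
    - [0.7,[0,0,9],0]
    - [0.7,[0,0,9.5],0]

```text
time: 2.65
position: [0.5891, 0.0985, 0.0956]
tool_rot: [[0.357, 0.934, -0.003], [0.934, -0.357, -0.0], [-0.002, -0.003, -1.0]]
wrist_force: [0.2, -0.7, 0.9]
grip_width: 0.699
grip_force: 0.0
```

Emit:
move_arm:
  rows:
    - [0.45,[0,0,0],0]
    - [0.3,[0,0,0],0]
    - [0.2,[0,0,0],0]
    - [0.1,[0,0,0],0]
    - [0.05,[0,0,0],0]
  newtons: 15

```text
time: 3.15
position: [0.5907, 0.0992, 0.0982]
tool_rot: [[0.357, 0.934, 0.001], [0.934, -0.357, -0.0], [0.0, 0.001, -1.0]]
wrist_force: [0.6, -0.6, 0.3]
grip_width: 0.327
grip_force: 0.0
```

Emit:
move_arm:
  rows:
    - [0,[0,0,0],0]
    - [0,[0,0,0],0]
    - [0,[0,0,-1],0]
    - [0,[0,0,-3],0]
    - [0,[0,0,-5.5],0]

```text
time: 3.65
position: [0.5893, 0.0989, 0.1523]
tool_rot: [[0.357, 0.934, -0.003], [0.934, -0.357, -0.0], [-0.001, -0.003, -1.0]]
wrist_force: [0.3, 0.1, -2.0]
grip_width: 0.138
grip_force: 15.0
```

```bash
python3 - <<'E'
from h import *
s=arm.state(); R=s['tool_rot'];print(s['time'],s['position'],s['wrist_force'],s['moment'])
snap('side','s1'); snap('wrist','w1')
a=cv2.imread('pics/s1.png')[150:350,220:400]; b=cv2.imread('pics/w1.png')
print(R)
cv2.imwrite('pics/c1.png',np.hstack([cv2.resize(a,(400,444)),cv2.resize(b,(400,300))[:, :].copy() if 0 else cv2.copyMakeBorder(cv2.resize(b,(400,300)),0,144,0,0,0)]))
E
```

```text
3.65 [0.58931699 0.09889242 0.15234657] [ 0.27214374  0.05204121 -2.02021395] [-0.06651904 -0.11465062  0.0144283 ]
[[ 3.56793779e-01  9.34178896e-01 -2.82643363e-03]
 [ 9.34182389e-01 -3.56795765e-01 -2.15549769e-04]
 [-1.20982159e-03 -2.56349770e-03 -9.99995982e-01]]
```

View pics/c1.png

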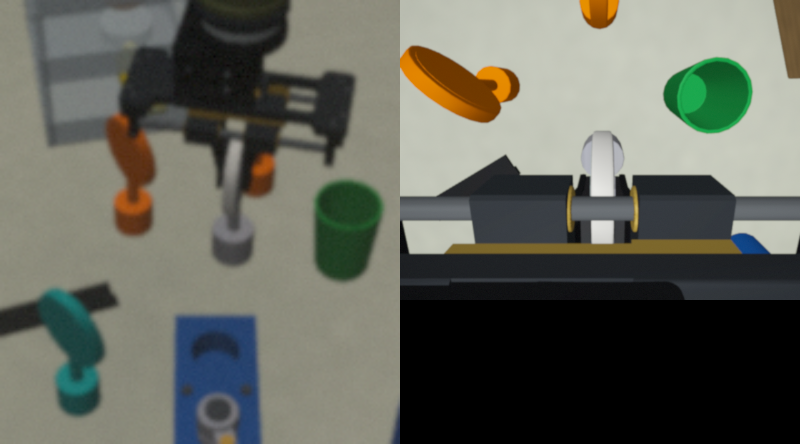

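Mirror is gripped and hanging upright; in the wrist view its foot appears beside the disc at about (325,248) full-scale.

```bash
python3 - <<'E'
from h import *
s=arm.state(); print(s['time'],s['position'])
X,p,d=pts('w1')
hsv=cv2.cvtColor(p,cv2.COLOR_RGB2HSV); S=hsv[...,1].astype(int)
b=np.zeros(d.shape,bool); b[205:280,285:365]=1
m=b&(d>0)&(abs(X[...,2]-.09)<.008); print(m.sum(),np.median(X[m],0)); zt=np.median(X[m][:,2])
ed=cv2.Canny(p[:,:,1],30,80); ys,xs=np.nonzero(ed[205:280,285:365])
for z in (zt,.0905):
    E=np.array([ray('w1',x+285,y+205,z)[:2] for x,y in zip(xs,ys)]); c=ray('w1',325,248,z)[:2]
    for k in range(6):
        g=abs(np.hypot(*(E-c).T)-.02)<(.006,.005,.004,.003,.002,.002)[k]; c,sd=cfit(E[g],.02)
    print(z,c,g.sum(),sd)
a=p[190:290,270:380,::-1].copy()
cv2.imwrite('pics/c2.png',np.hstack([cv2.resize(a,None,fx=3.6,fy=3.6),cv2.resize(cv2.cvtColor(ed[190:290,270:380],cv2.COLOR_GRAY2BGR),None,fx=3.6,fy=3.6)]))
E
```

```text
3.75 [0.59258779 0.1000403  0.15631942]
1337 [0.59882809 0.10526646 0.09454412]
0.09454412367014277 [0.59348092 0.10473007] 244 0.0010678926943062188
0.0905 [0.59285877 0.1025118 ] 250 0.0009577623983861246
```

View pics/c2.png

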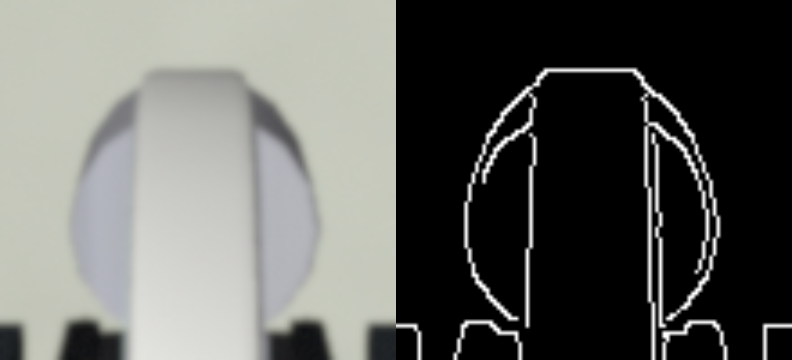

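The crop shows the foot's bright top face (left edge crop x≈70, right ≈316) with its dark side wall above; I refit on the bright face only, with the arm settled.

```bash
python3 - <<'E'
from h import *
for i in range(2): snap('wrist',f'w{2+i}')
s=arm.state(); T=s['position']; R=s['tool_rot']; print(s['time'],T,s['wrist_force'])
for f in ('w2','w3'):
    X,p,d=pts(f); q=p.astype(int)
    b=np.zeros(d.shape,bool); b[205:278,285:365]=1
    m=(b&(q[...,2]-q[...,1]>5)&(q[...,2]>135)).astype(np.uint8)
    m=cv2.morphologyEx(m,cv2.MORPH_OPEN,np.ones((3,3)))
    print(m.sum(),[int(np.median(q[...,k][m>0])) for k in range(3)],np.median(X[(m>0)&(d>0)],0))
    pt=[]
    for v in range(212,276):
        u=np.nonzero(m[v])[0]
        if len(u)>4:
            if u[0]<305: pt.append((u[0]-.5,v))
            if u[-1]>340: pt.append((u[-1]+.5,v))
    for z in (.0905,.0935):
        E=np.array([ray(f,u,v,z)[:2] for u,v in pt]); c=E.mean(0)
        for k in range(5):
            g=abs(np.hypot(*(E-c).T)-.02)<(.01,.006,.004,.003,.002)[k]; c,sd=cfit(E[g],.02)
        print(f,z,c,g.sum(),len(g),sd)
st=arm.state(); print(st['position'])
for n,z in (('sock',.01),): print(ray('w0',335.8,179.2,z))
# disc top extents for tilt / tangent
P=X[b0] if 0 else None
E
```

```text
3.85 [0.59048381 0.0990822  0.15277165] [-0.00970207 -1.46179079 -2.8238494 ]
644 [177, 179, 187] [0.58184445 0.1094487  0.09329962]
w2 0.0905 [0.59380956 0.10190929] 60 66 0.0007133416035809559
w2 0.0935 [0.59439285 0.10263884] 58 66 0.0007763304110224788
662 [177, 179, 187] [0.58082329 0.10869474 0.09131412]
w3 0.0905 [0.59305353 0.10194608] 56 69 0.0007239181629986405
w3 0.0935 [0.59386609 0.10301568] 51 69 0.0006173693552184077
[0.59048381 0.0990822  0.15277165]
[ 0.55538807 -0.00201772  0.01      ]
```

Emit:
move_arm:
  rows:
    - [0,[-2,0.1,0],0]
    - [0,[-5,0.2,0],0]
    - [0,[-8,0.3,0],0]
    - [0,[-10,0.37,0],0]
    - [0,[-10.6,0.37,0],0]

```text
time: 4.35
position: [0.5544, -0.0046, 0.1509]
tool_rot: [[0.361, 0.933, -0.003], [0.933, -0.361, -0.002], [-0.003, -0.002, -1.0]]
wrist_force: [-0.2, -0.1, -2.2]
grip_width: 0.136
grip_force: 15.0
```

Emit:
move_arm:
  rows:
    - [0,[0,0,0],0]
    - [0,[0,0,0],0]
    - [0,[0,0,0],0]
    - [0,[0,0,0],0]
    - [0,[0,0,0],0]

```text
time: 4.85
position: [0.5561, -0.0003, 0.1525]
tool_rot: [[0.356, 0.935, 0.0], [0.935, -0.356, 0.0], [0.0, -0.0, -1.0]]
wrist_force: [-0.3, 0.4, -2.6]
grip_width: 0.136
grip_force: 15.0
```

```bash
python3 - <<'E'
from h import *
T=[];A=[]
for i in range(10):
    s=arm.state(); T.append(s['position']); snap('wrist',f'v{i}')
T=np.array(T); print(s['time'],T.mean(0),T.std(0),s['wrist_force'],s['tool_rot'])
snap('side','s2'); snap('top','t2')
a=cv2.imread('pics/v0.png'); b=cv2.imread('pics/s2.png')[210:390,270:370]; c=cv2.imread('pics/t2.png')[200:290,330:460]
cv2.imwrite('pics/c3.png',np.hstack([cv2.resize(a[60:360,150:500],(466,400)),cv2.resize(b,(222,400))]))
E
```

```text
5.3 [ 0.5560484  -0.00095154  0.1525155 ] [4.30575551e-05 3.22649783e-04 1.42906387e-05] [-1.2097902  -0.23479801 -1.66500793] [[ 3.57007937e-01  9.34101350e-01 -3.63283997e-05]
 [ 9.34101344e-01 -3.57007939e-01 -1.05340419e-04]
 [-1.11368155e-04  3.67295878e-06 -9.99999994e-01]]
```

View pics/c3.png

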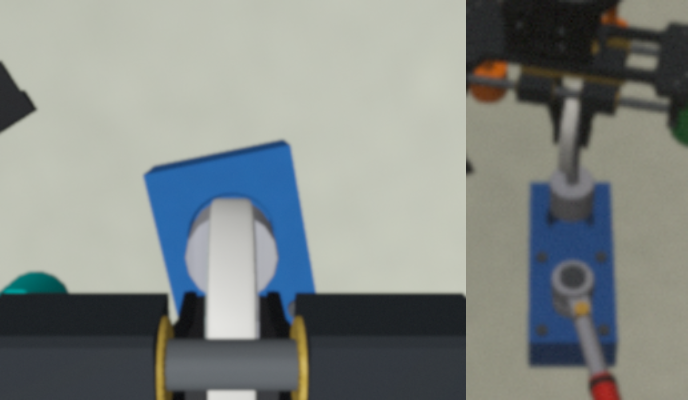

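```bash
cat > m.py <<'E'
from h import *
def avg(fs):
    z=np.load(f'pics/{fs[0]}.npz'); p=np.mean([np.load(f'pics/{f}.npz')['p'].astype(float) for f in fs],0); t=np.mean([np.load(f'pics/{f}.npz')['t'] for f in fs],0)
    return p,z['K'],z['D'],z['R'],t
def samp(im,P):   # world points -> colour
    p,K,D,R,t=im; uv,_=cv2.projectPoints(P.reshape(-1,3),cv2.Rodrigues(R)[0],t,K,np.array(D)); uv=uv.reshape(P.shape[:-1]+(2,)).astype(np.float32)
    return cv2.remap(p.astype(np.float32),uv[...,0],uv[...,1],cv2.INTER_LINEAR)
def bracket(im,c0,th,side='both'):
    ex=np.array([np.sin(th),-np.cos(th)]); ey=np.array([np.cos(th),np.sin(th)])
    s=np.arange(-.008,.008,.0002)
    def edge(P2,sgn):  # P2: along x s grid, strongest gradient of blue-ness
        P=np.dstack([P2,np.full(P2.shape[:2],.04)]); C=samp(im,P); B=cv2.GaussianBlur(C[...,2]*sgn[2]+C[...,0]*sgn[0],(5,1),1.5)
        g=np.gradient(B,axis=1); return s[g.argmax(1)], g.max(1)
    out={}
    a=np.arange(.03,.075,.002)
    for n,o,d in (('L',-.0375,-1),('R',.0375,1)):
        P2=c0+(a[:,None,None]*ey)+((o+d*s)[None,:,None]*ex)
        e,g=edge(P2,(1,0,0)); k=np.polyfit(a,e*d,1); e2=abs(e*d-np.median(e*d))<.0012; out[n]=(np.median(e*d),e2.sum(),np.polyfit((a)[e2],(e*d)[e2],1)[0])
    a=np.arange(-.03,.031,.002)
    P2=c0+(a[:,None,None]*ex)+((.085+s)[None,:,None]*ey)
    e,g=edge(P2,(0,0,-1)); e2=abs(e-np.median(e))<.0012; out['E']=(np.median(e),e2.sum(),np.polyfit(a[e2],e[e2],1)[0])
    dx=(out['L'][0]+out['R'][0])/2; dy=out['E'][0]
    return c0+dx*ex+dy*ey,out,ex,ey
def foot(im,c0,z,rx):  # top face rim by radial profiles over angle range
    r=np.arange(.014,.026,.0001); E=[]
    for an in rx:
        u=np.array([np.cos(an),np.sin(an)]); P=np.dstack([(c0+r[:,None]*u)[None],np.full((1,len(r)),z)]); B=samp(im,P)[0].sum(1); g=np.gradient(cv2.GaussianBlur(B[None],(15,1),3)[0])
        E.append(c0+u*r[g.argmin()])
    E=np.array(E); c=c0
    for k in range(4):
        gd=abs(np.hypot(*(E-c).T)-.02)<(.004,.003,.002,.0015)[k]; c,sd=cfit(E[gd],.02)
    return c,gd.sum(),len(gd),sd
E
python3 - <<'E'
from m import *
th=np.deg2rad(80.58); c0=np.array([.5486,-.0442])
for fs in (['w0'],[f'v{i}' for i in range(10)]):
    im=avg(fs); c,o,ex,ey=bracket(im,c0,th); print(fs[0],'br',c,o,'sock',c+.045*ey)
    if fs[0]=='v0':
        sk=c+.045*ey
        ax=np.arctan2(.934,.357)
        rx=np.concatenate([np.arange(ax+.5,ax+1.9,.04),np.arange(ax-1.9,ax-.5,.04)])
        for z in (.088,.090,.092): 
            f=foot(im,np.array([.556,.0007]),z,rx); print(z,f,'need',(sk-f[0])*1000)
    else:
        print('sock mouth meas in bracket', (np.array([.55637,.00119])-c)@np.c_[ex,ey]); 
        ax=np.arctan2(.934,.357); rx=np.concatenate([np.arange(ax+.5,ax+1.9,.04),np.arange(ax-1.9,ax-.5,.04)]); print('foot w0',foot(im,np.array([.5905,.1012]),.035,rx))
E
```

```text
w0 br [ 0.54846951 -0.04559749] {'L': (np.float64(0.0008000000000000125), np.int64(23), np.float64(-0.001185770750988145)), 'R': (np.float64(-0.0006000000000000128), np.int64(23), np.float64(-0.0015810276679841858)), 'E': (np.float64(-0.0014000000000000115), np.int64(31), np.float64(0.003387096774193412))} sock [ 0.55583468 -0.00120431]
sock mouth meas in bracket [0.00013623 0.04744964]
foot w0 (array([0.5894643 , 0.09780361]), np.int64(36), 70, np.float64(0.0007028245312490594))
v0 br [ 0.54859955 -0.04359172] {'L': (np.float64(0.0004000000000000132), np.int64(23), np.float64(-0.0017786561264822118)), 'R': (np.float64(-0.0006000000000000128), np.int64(23), np.float64(-0.0022727272727272652)), 'E': (np.float64(0.000599999999999986), np.int64(31), np.float64(0.0024193548387097257))} sock [0.55596472 0.00080146]
0.088 (array([0.5562673 , 0.00203646]), np.int64(70), 70, np.float64(0.00023861552494927406)) need [-0.30258577 -1.23500346]
0.09 (array([0.5563919, 0.0023711]), np.int64(70), 70, np.float64(0.0003147700690658896)) need [-0.42718923 -1.56964482]
0.092 (array([0.55651157, 0.0027153 ]), np.int64(70), 70, np.float64(0.00040278284305626767)) need [-0.54685612 -1.913844  ]
```

Emit:
move_arm:
  rows:
    - [0,[-0.08,0,0],0]
    - [0,[-0.08,0,0.5],0]
    - [0,[-0.08,0,1],0]
    - [0,[-0.08,0,1.2],0]
    - [0,[-0.08,0,1.2],0]

```text
time: 5.95
position: [0.5553, -0.002, 0.1398]
tool_rot: [[0.357, 0.934, -0.001], [0.934, -0.357, 0.0], [-0.0, -0.001, -1.0]]
wrist_force: [0.4, 0.0, -1.8]
grip_width: 0.136
grip_force: 15.0
```

Emit:
move_arm:
  rows:
    - [0,[0,0,0.15],0]
    - [0,[0,0,0.3],0]
    - [0,[0,0,0.45],0]
    - [0,[0,0,0.6],0]
    - [0,[0,0,0.6],0]

```text
time: 6.45
position: [0.5556, -0.002, 0.1343]
tool_rot: [[0.357, 0.934, -0.0], [0.934, -0.357, -0.0], [-0.0, -0.0, -1.0]]
wrist_force: [-0.8, 0.1, -2.5]
grip_width: 0.137
grip_force: 15.0
```

```bash
python3 - <<'E'
from h import *
s=arm.state(); print(s['time'],s['position'],s['wrist_force'],s['moment'],s['tool_rot'])
E
```

```text
6.45 [ 0.55557008 -0.00195857  0.13429981] [-0.842155    0.12952226 -2.53670889] [-0.04528845 -0.05378999 -0.00683188] [[ 3.56899253e-01  9.34142812e-01 -3.60085651e-04]
 [ 9.34142862e-01 -3.56899299e-01 -6.89895648e-05]
 [-1.92960422e-04 -3.11749116e-04 -9.99999933e-01]]
```

Emit:
move_arm:
  rows:
    - [0,[0,0,0.15],0]
    - [0,[0,0,0.3],0]
    - [0,[0,0,0.45],0]
    - [0,[0,0,0.6],0]
    - [0,[0,0,0.6],0]

```text
time: 6.95
position: [0.5555, -0.002, 0.1282]
tool_rot: [[0.357, 0.934, -0.001], [0.934, -0.357, -0.0], [-0.0, -0.0, -1.0]]
wrist_force: [-0.3, 0.3, -2.8]
grip_width: 0.14
grip_force: 15.0
```

Emit:
move_arm:
  rows:
    - [0,[0,0,0.1],0]
    - [0,[0,0,0.2],0]
    - [0,[0,0,0.3],0]
    - [0,[0,0,0.4],0]
    - [0,[0,0,0.4],0]

```text
time: 7.45
position: [0.5556, -0.002, 0.1243]
tool_rot: [[0.357, 0.934, -0.0], [0.934, -0.357, -0.0], [-0.0, -0.0, -1.0]]
wrist_force: [-0.3, 0.2, -1.7]
grip_width: 0.136
grip_force: 15.0
```

Emit:
move_arm:
  rows:
    - [0,[0,0,0.25],0]
    - [0,[0,0,0.5],0]
    - [0,[0,0,0.75],0]
    - [0,[0,0,1.0],0]
    - [0,[0,0,1.2],0]

```text
time: 7.95
position: [0.5556, -0.0019, 0.1122]
tool_rot: [[0.357, 0.934, -0.0], [0.934, -0.357, -0.0], [-0.0, -0.0, -1.0]]
wrist_force: [0.0, -0.6, -2.0]
grip_width: 0.14
grip_force: 15.0
```

Emit:
move_arm:
  rows:
    - [0,[0,0,0.05],0]
    - [0,[0,0,0.1],0]
    - [0,[0,0,0.15],0]
    - [0,[0,0,0.2],0]
    - [0,[0,0,0.25],0]

```text
time: 8.45
position: [0.5558, -0.002, 0.1101]
tool_rot: [[0.357, 0.934, 0.0], [0.934, -0.357, -0.0], [-0.0, 0.0, -1.0]]
wrist_force: [-0.9, 0.5, -1.9]
grip_width: 0.137
grip_force: 15.0
```

Emit:
move_arm:
  rows:
    - [0,[0,0,0.04],0]
    - [0,[0,0,0.08],0]
    - [0,[0,0,0.12],0]
    - [0,[0,0,0.16],0]
    - [0,[0,0,0.2],0]

```text
time: 8.95
position: [0.5557, -0.002, 0.108]
tool_rot: [[0.357, 0.934, 0.0], [0.934, -0.357, -0.0], [-0.0, 0.0, -1.0]]
wrist_force: [0.0, -0.4, -3.1]
grip_width: 0.142
grip_force: 15.0
```

Emit:
move_arm:
  rows:
    - [0,[0,0,0.02],0]
    - [0,[0,0,0.04],0]
    - [0,[0,0,0.06],0]
    - [0,[0,0,0.08],0]
    - [0,[0,0,0.1],0]

```text
time: 9.45
position: [0.5558, -0.0019, 0.1076]
tool_rot: [[0.357, 0.934, 0.0], [0.934, -0.357, -0.0], [-0.0, 0.0, -1.0]]
wrist_force: [-1.7, 0.6, 5.1]
grip_width: 0.134
grip_force: 15.0
```

Emit:
move_arm:
  rows:
    - [0.2,[0,0,0],0]
    - [0.3,[0,0,0],0]
    - [0.4,[0,0,0],0]
    - [0.5,[0,0,0],0]
    - [0.5,[0,0,0],0]

```text
time: 9.95
position: [0.5557, -0.002, 0.1069]
tool_rot: [[0.357, 0.934, -0.0], [0.934, -0.357, -0.0], [-0.0, -0.0, -1.0]]
wrist_force: [-0.3, 0.3, 0.0]
grip_width: 0.456
grip_force: 0.0
```

Emit:
move_arm:
  rows:
    - [0.5,[0,0,-0.5],0]
    - [0.5,[0,0,-2],0]
    - [0.5,[0,0,-5],0]
    - [0.5,[0,0,-9],0]
    - [0.5,[0,0,-12],0]

```text
time: 10.45
position: [0.5565, -0.0015, 0.2307]
tool_rot: [[0.357, 0.934, 0.003], [0.934, -0.357, -0.0], [0.001, 0.003, -1.0]]
wrist_force: [0.8, -0.0, -0.4]
grip_width: 0.499
grip_force: 0.0
```

```bash
python3 - <<'E'
from h import *
s=arm.state(); print(s['time'],s['position'],s['wrist_force'],s['q'])
for i in range(4): snap('wrist',f'x{i}')
X,p,d=pts('x3'); b=np.zeros(d.shape,bool); b[:,250:400]=1
snap('side','s3');snap('top','t3')
a=cv2.imread('pics/x3.png'); b=cv2.imread('pics/s3.png')[210:390,270:370]; c=cv2.imread('pics/t3.png')[200:290,330:460]
cv2.imwrite('pics/c4.png',np.hstack([cv2.resize(a,(533,400)),cv2.resize(b,(222,400))]))
for f in ('s3','t3'):
    X,p,d=pts(f)
    m=(d>0)&(X[...,2]>.12)&(X[...,2]<.17)&(abs(X[...,0]-.556)<.05)&(abs(X[...,1])<.05); print(f,m.sum(),np.percentile(X[m],[2,50,98],axis=0))
E
```

```text
10.45 [ 0.55645129 -0.00152604  0.23065636] [ 0.81375707 -0.01762644 -0.35018401] [ 0.65210403  0.18246395 -0.77923567  1.65579998  0.13162678  1.35408132
 -0.51137033]
s3 271 [[ 0.54126688 -0.03560538  0.12145345]
 [ 0.55355538 -0.01651221  0.14305612]
 [ 0.57172665  0.02051943  0.15357462]]
t3 85 [[0.557704   0.01866749 0.12197551]
 [0.56609981 0.02775634 0.13955356]
 [0.57365009 0.03842665 0.15083059]]
```

View pics/c4.png

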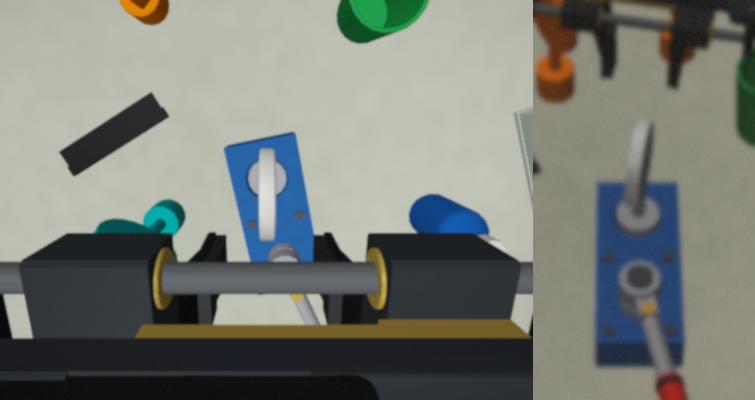

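Side and wrist views show the mirror standing upright in the socket (wrist foot ~(267,178), side ~(637,213) in crop), released. Now the wrench.

Emit:
move_arm:
  rows:
    - [0.3,[-4,2.3,0],-0.03]
    - [0.1,[-8,4.7,0],-0.06]
    - [0,[-12.2,7.1,0],-0.09]
    - [0,[-16.3,9.5,0],-0.12]
    - [0,[-20.4,11.9,0],-0.12]

```text
time: 11.25
position: [0.5933, -0.2367, 0.2254]
tool_rot: [[0.242, 0.97, -0.003], [0.97, -0.242, 0.001], [0.0, -0.003, -1.0]]
wrist_force: [0.8, 1.0, -0.1]
grip_width: 0.127
grip_force: 0.0
```

Emit:
move_arm:
  rows:
    - [0,[0,0,0],0]
    - [0,[0,0,1],0]
    - [0,[0,0,4],0]
    - [0,[0,0,7],0]
    - [0,[0,0,9],0]

```text
time: 11.75
position: [0.5925, -0.2319, 0.1335]
tool_rot: [[0.239, 0.971, -0.004], [0.971, -0.239, 0.002], [0.001, -0.004, -1.0]]
wrist_force: [-0.4, -0.4, 0.3]
grip_width: 0.01
grip_force: 0.0
```

```bash
python3 - <<'E'
from h import *
snap('top','t4');snap('side','s4');snap('wrist','w4')
s=arm.state(); R=s['tool_rot'];print(s['time'],s['position'],R[:2],s['wrist_force'],s['grip_width'],s['q'])
for f in ('t4','s4','w4'):
    X,p,d=pts(f); hsv=cv2.cvtColor(p,cv2.COLOR_RGB2HSV); H,S=[hsv[...,i].astype(int) for i in range(2)]
    m=(d>0)&((H<6)|(H>174))&(S>150)&(abs(X[...,2]-.07)<.02)
    if m.sum()>50: print(f,m.sum(),cv2.minAreaRect((X[m][:,:2]*1000).astype(np.float32)))
dd=np.array([.594,-.235,.045])-s['position']; print(R.T@dd*100)
print('step dir tool', R.T@np.array([-.99,.13,0]))
a=cv2.imread('pics/s4.png')[240:460,240:460]; b=cv2.imread('pics/w4.png'); cv2.imwrite('pics/c5.png',np.hstack([cv2.resize(a,(360,360)),cv2.resize(b,(440,360))]))
E
```

```text
11.9 [ 0.5926816  -0.23247163  0.13482664] [[ 0.23982349  0.97080807 -0.00404877]
 [ 0.97081555 -0.23981532  0.00240218]] [-0.2674331  -0.04634087  0.54832189] 0.007982201354147038 [ 0.83114031  0.42245256 -0.63899923  1.57338307  0.26027619  1.23730161
 -0.09471183]
t4 248 ((552.036865234375, -213.94190979003906), (18.964702606201172, 74.13826751708984), 3.478445291519165)
s4 606 ((552.1930541992188, -242.10549926757812), (17.376384735107422, 108.39314270019531), 3.7613368034362793)
w4 3139 ((550.4844970703125, -208.30885314941406), (19.5810604095459, 59.23986053466797), 3.682894706726074)
[-0.2260661   0.22910745  8.98142296]
step dir tool [-0.11121923 -0.99227598  0.00432056]
```

View pics/c5.png

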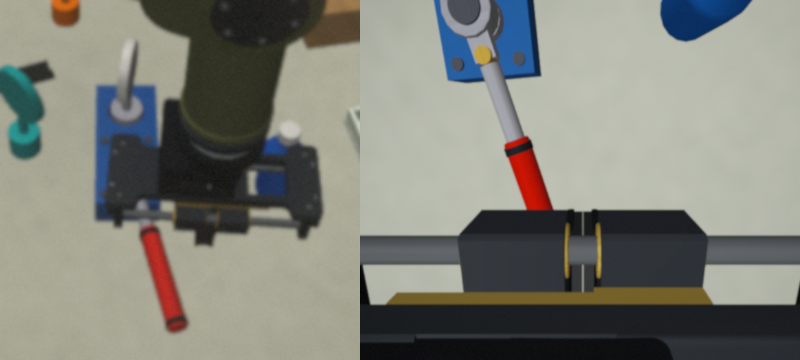

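The pictures show the shut fingers above and to the +x side of the red grip (side crop (205,235) vs grip (165,275)), clear to descend.

Emit:
move_arm:
  rows:
    - [0,[-0.2,0.2,2],0]
    - [0,[-0.2,0.2,4.5],0]
    - [0,[-0.2,0.2,7],0]
    - [0,[-0.2,0.2,8.7],0]
    - [0,[-0.2,0.2,9],0]

```text
time: 12.4
position: [0.5946, -0.2364, 0.0456]
tool_rot: [[0.242, 0.97, -0.002], [0.97, -0.242, 0.001], [0.001, -0.003, -1.0]]
wrist_force: [-0.3, -0.5, -0.2]
grip_width: 0.004
grip_force: 0.0
```

Emit:
move_arm:
  rows:
    - [0,[0,0,0],0]
    - [0,[0,-0.3,0],0]
    - [0,[-0.1,-0.8,0],0]
    - [0,[-0.1,-1.2,0],0]
    - [0,[-0.2,-1.5,0],0]

```text
time: 12.9
position: [0.5802, -0.2358, 0.0476]
tool_rot: [[0.243, 0.97, 0.0], [0.97, -0.243, -0.001], [-0.0, 0.001, -1.0]]
wrist_force: [-0.1, -0.1, 0.2]
grip_width: 0.007
grip_force: 0.0
```

Emit:
move_arm:
  rows:
    - [0,[0,-0.2,0],0]
    - [0,[-0.1,-0.5,0],0]
    - [0,[-0.1,-0.9,0],0]
    - [0,[-0.1,-1.2,0],0]
    - [0,[-0.2,-1.5,0],0]

```text
time: 13.4
position: [0.5661, -0.2345, 0.0475]
tool_rot: [[0.243, 0.97, 0.002], [0.97, -0.243, -0.001], [-0.001, 0.002, -1.0]]
wrist_force: [3.2, -2.6, 0.3]
grip_width: 0.007
grip_force: 1.4
```

Emit:
move_arm:
  rows:
    - [0,[0,-0.3,0],0]
    - [0,[-0.1,-0.6,0],0]
    - [0,[-0.1,-0.9,0],0]
    - [0,[-0.1,-1.2,0],0]
    - [0,[-0.1,-1.5,0],0]

```text
time: 13.9
position: [0.5504, -0.2313, 0.047]
tool_rot: [[0.243, 0.97, -0.0], [0.97, -0.243, -0.0], [-0.0, -0.0, -1.0]]
wrist_force: [2.1, -2.5, -0.3]
grip_width: 0.005
grip_force: 1.4
```

Emit:
move_arm:
  rows:
    - [0,[0,-0.2,0],0]
    - [0,[0,-0.4,0],0]
    - [0,[-0.1,-0.6,0],0]
    - [0,[-0.1,-0.8,0],0]
    - [0,[-0.1,-0.9,0],0]

```text
time: 14.4
position: [0.5414, -0.23, 0.047]
tool_rot: [[0.242, 0.97, -0.0], [0.97, -0.242, 0.0], [-0.0, -0.0, -1.0]]
wrist_force: [2.3, -1.2, -0.1]
grip_width: 0.006
grip_force: 1.3
```

Emit:
move_arm:
  rows:
    - [0,[0,-0.1,0],0]
    - [0,[0,-0.2,0],0]
    - [0,[0,-0.3,0],0]
    - [0,[0,-0.4,0],0]
    - [0,[0,-0.5,0],0]

```text
time: 14.9
position: [0.5367, -0.2291, 0.047]
tool_rot: [[0.243, 0.97, -0.0], [0.97, -0.243, -0.0], [-0.0, 0.0, -1.0]]
wrist_force: [2.8, -1.5, -0.3]
grip_width: 0.003
grip_force: 1.3
```

Emit:
move_arm:
  rows:
    - [0,[0,-0.1,0],0]
    - [0,[0,-0.2,0],0]
    - [0,[0,-0.3,0],0]
    - [0,[0,-0.4,0],0]
    - [0,[0,-0.4,0],0]

```text
time: 15.4
position: [0.5327, -0.2279, 0.047]
tool_rot: [[0.243, 0.97, -0.0], [0.97, -0.243, 0.0], [-0.0, -0.0, -1.0]]
wrist_force: [2.2, -1.8, -0.2]
grip_width: 0.009
grip_force: 1.1
```

Emit:
move_arm:
  rows:
    - [0,[-0.1,-0.1,0],0]
    - [0,[-0.2,-0.2,0],0]
    - [0,[-0.3,-0.3,0],0]
    - [0,[-0.4,-0.4,0],0]
    - [0,[-0.4,-0.5,0],0]

```text
time: 15.9
position: [0.5271, -0.2303, 0.047]
tool_rot: [[0.242, 0.97, 0.0], [0.97, -0.242, 0.0], [0.0, -0.0, -1.0]]
wrist_force: [1.7, 1.2, -0.7]
grip_width: 0.007
grip_force: 1.2
```

Emit:
move_arm:
  rows:
    - [0,[-0.1,-0.1,0],0]
    - [0,[-0.2,-0.2,0],0]
    - [0,[-0.3,-0.3,0],0]
    - [0,[-0.4,-0.4,0],0]
    - [0,[-0.4,-0.4,0],0]

```text
time: 16.4
position: [0.5219, -0.2338, 0.047]
tool_rot: [[0.243, 0.97, -0.0], [0.97, -0.243, -0.0], [-0.0, -0.0, -1.0]]
wrist_force: [3.7, 0.6, 0.0]
grip_width: 0.005
grip_force: 1.1
```

Emit:
move_arm:
  rows:
    - [0,[0,-0.1,0],0]
    - [0,[0,-0.2,0],0]
    - [0,[-0.1,-0.3,0],0]
    - [0,[-0.1,-0.4,0],0]
    - [0,[-0.1,-0.4,0],0]

```text
time: 16.9
position: [0.5179, -0.2335, 0.047]
tool_rot: [[0.242, 0.97, -0.0], [0.97, -0.242, -0.0], [-0.0, -0.0, -1.0]]
wrist_force: [2.4, 1.3, 0.1]
grip_width: 0.003
grip_force: 1.1
```

Emit:
move_arm:
  rows:
    - [0,[0,-0.1,0],0]
    - [0,[0,-0.2,0],0]
    - [0,[-0.1,-0.3,0],0]
    - [0,[-0.1,-0.4,0],0]
    - [0,[-0.1,-0.4,0],0]

```text
time: 17.4
position: [0.5153, -0.2332, 0.0475]
tool_rot: [[0.242, 0.97, 0.003], [0.97, -0.242, -0.0], [0.001, 0.003, -1.0]]
wrist_force: [5.6, 1.6, -0.7]
grip_width: 0.006
grip_force: 2.5
```

Emit:
move_arm:
  rows:
    - [0,[0,-0.1,0],0]
    - [0,[0,-0.2,0],0]
    - [0,[0,-0.3,0],0]
    - [0,[0,-0.3,0],0]
    - [0,[0,-0.3,0],0]

```text
time: 17.9
position: [0.5141, -0.2328, 0.0481]
tool_rot: [[0.242, 0.97, 0.006], [0.97, -0.242, -0.001], [0.001, 0.006, -1.0]]
wrist_force: [8.1, 0.5, -1.6]
grip_width: 0.007
grip_force: 4.0
```

Emit:
move_arm:
  rows:
    - [0,[0,-0.1,0],0]
    - [0,[0,-0.2,0],0]
    - [0,[0,-0.3,0],0]
    - [0,[0,-0.3,0],0]
    - [0,[0,-0.3,0],0]

```text
time: 18.4
position: [0.5128, -0.2324, 0.0487]
tool_rot: [[0.242, 0.97, 0.01], [0.97, -0.242, -0.002], [0.001, 0.01, -1.0]]
wrist_force: [11.9, 0.3, -2.4]
grip_width: 0.006
grip_force: 5.4
```

Emit:
move_arm:
  rows:
    - [0,[0,-0.1,0],0]
    - [0,[0,-0.2,0],0]
    - [0,[0,-0.3,0],0]
    - [0,[0,-0.3,0],0]
    - [0,[0,-0.3,0],0]

```text
time: 18.9
position: [0.5111, -0.2319, 0.0491]
tool_rot: [[0.242, 0.97, 0.012], [0.97, -0.242, -0.002], [0.001, 0.012, -1.0]]
wrist_force: [14.0, -0.9, -2.1]
grip_width: 0.002
grip_force: 6.5
```

Emit:
move_arm:
  rows:
    - [0,[0,-0.1,0],0]
    - [0,[0,-0.2,0],0]
    - [0,[0,-0.3,0],0]
    - [0,[0,-0.3,0],0]
    - [0,[0,-0.3,0],0]

```text
time: 19.4
position: [0.5088, -0.2313, 0.0493]
tool_rot: [[0.242, 0.97, 0.013], [0.97, -0.242, -0.003], [0.001, 0.014, -1.0]]
wrist_force: [15.1, -0.7, -3.5]
grip_width: 0.009
grip_force: 7.0
```

```bash
python3 - <<'E'
from h import *
F=[]
for i in range(4):
    snap('side',f'sp{i}'); s=arm.state(); F.append(s['wrist_force'])
snap('wrist','wp'); print(s['time'],s['position'],np.mean(F,0),np.std(F,0))
for f in ('s0','sp0','sp1','sp2','sp3','wp'):
    X,p,d=pts(f); hsv=cv2.cvtColor(p,cv2.COLOR_RGB2HSV); H,S=[hsv[...,i].astype(int) for i in range(2)]
    m=(d>0)&((H<6)|(H>174))&(S>150)&(abs(X[...,2]-.07)<.02)
    if m.sum()>50: 
        P=X[m][:,:2]; l=cv2.fitLine(P.astype(np.float32),cv2.DIST_L2,0,.01,.01).ravel(); n=np.array([-l[1],l[0]])*np.sign(-l[1]); b=np.array([.5412,-.0882])
        print(f,m.sum(),np.arctan(-l[0]/l[1]),'line offset from bolt mm',n@(l[2:]-b)*1000)
E
```

```text
19.6 [ 0.50882025 -0.23123546  0.04928696] [14.73590891 -1.64129116 -3.06856626] [0.65884465 0.29804592 0.28760097]
s0 608 0.06609936 line offset from bolt mm 0.11984307792163984
sp0 259 -0.3881825 line offset from bolt mm 6.339698752781323
sp1 260 -0.39549214 line offset from bolt mm 7.824248068032781
sp2 264 -0.3885326 line offset from bolt mm 6.585460179771792
sp3 262 -0.39653474 line offset from bolt mm 8.085122228589222
wp 5290 -0.36618787 line offset from bolt mm 0.8575680093986751
```

Emit:
move_arm:
  rows:
    - [0,[0,-0.1,0],0]
    - [0,[0,-0.2,0],0]
    - [0,[0,-0.3,0],0]
    - [0,[0,-0.3,0],0]
    - [0,[0,-0.3,0],0]

```text
time: 20.15
position: [0.5065, -0.2306, 0.0495]
tool_rot: [[0.242, 0.97, 0.015], [0.97, -0.242, -0.003], [0.001, 0.015, -1.0]]
wrist_force: [16.7, -1.0, -3.2]
grip_width: 0.006
grip_force: 7.5
```

```bash
python3 - <<'E'
from h import *
F=[]
for i in range(4):
    snap('wrist',f'wq{i}'); s=arm.state(); F.append(s['wrist_force'])
print(s['time'],s['position'],np.mean(F,0))
# head direction bolt->steel shank vs red, in wrist picture
for f in ('w4','wp','wq0','wq2'):
    X,p,d=pts(f); hsv=cv2.cvtColor(p,cv2.COLOR_RGB2HSV); H,S,V=[hsv[...,i].astype(int) for i in range(3)]
    m=(d>0)&((H<6)|(H>174))&(S>150)&(abs(X[...,2]-.07)<.02)
    y=(d>0)&(H>15)&(H<32)&(S>120)&(abs(X[...,2]-.07)<.025)&(np.hypot(X[...,0]-.5412,X[...,1]+.0882)<.045)
    l=cv2.fitLine(X[m][:,:2].astype(np.float32),cv2.DIST_L2,0,.01,.01).ravel(); pin=X[y].mean(0)
    k=(d>0)&(X[...,2]>.06)&(X[...,2]<.09)&(np.hypot(X[...,0]-.5412,X[...,1]+.0882)<.024)
    b=X[k]; bc=np.r_[cv2.minEnclosingCircle((b[:,:2]*1000).astype(np.float32))[0]]/1000 if k.sum()>30 else None
    print(f,'handle',np.arctan(-l[0]/l[1]),'pin',pin,y.sum(),'head c',bc,k.sum(),'pin ang',np.arctan2(pin[0]-.5412,-(pin[1]+.0882)))
E
```

```text
20.35 [ 0.50654569 -0.23058272  0.04952066] [16.07573043 -0.59017082 -3.4510011 ]
w4 handle 0.0971901 pin [ 0.5437937  -0.11921161  0.07419691] 488 head c [ 0.54086279 -0.09331174] 3889 pin ang 0.08344208187206002
wp handle -0.36618787 pin [nan nan nan] 0 head c None 0 pin ang nan
wq0 handle -0.39009076 pin [nan nan nan] 0 head c None 0 pin ang nan
wq2 handle -0.3900928 pin [nan nan nan] 0 head c None 0 pin ang nan<stdin>:11: RuntimeWarning: Mean of empty slice.
  ret = um.true_divide(
```

Emit:
move_arm:
  rows:
    - [0,[0,0,0],0]
    - [0,[0,0,0],0]
    - [0,[0,0,0],0]
    - [0,[0,0.2,0],0]
    - [0,[0,0.5,0],0]

```text
time: 20.85
position: [0.51, -0.2316, 0.0491]
tool_rot: [[0.242, 0.97, 0.012], [0.97, -0.242, -0.002], [0.001, 0.012, -1.0]]
wrist_force: [13.1, -0.1, -2.0]
grip_width: 0.007
grip_force: 5.9
```

Emit:
move_arm:
  rows:
    - [0,[0,0.4,0],0]
    - [0,[0,0.8,0],0]
    - [0,[0,1.4,0],0]
    - [0,[0,2.2,0],0]
    - [0,[0,3,0],0]

```text
time: 21.35
position: [0.5327, -0.239, 0.0465]
tool_rot: [[0.243, 0.97, -0.002], [0.97, -0.243, -0.0], [-0.001, -0.002, -1.0]]
wrist_force: [0.3, -0.2, -0.7]
grip_width: 0.005
grip_force: 0.0
```

Emit:
move_arm:
  rows:
    - [0,[0,0,0],0]
    - [0,[0,0,0],0]
    - [0,[0,0,0],0]
    - [0,[0,0,0],0]
    - [0,[0,0,0],0]

```text
time: 21.85
position: [0.5332, -0.2384, 0.0471]
tool_rot: [[0.243, 0.97, -0.0], [0.97, -0.243, -0.0], [-0.0, -0.0, -1.0]]
wrist_force: [0.8, -0.3, 0.5]
grip_width: 0.008
grip_force: 0.0
```

```bash
python3 - <<'E'
from h import *
snap('wrist','wr'); snap('side','s5'); snap('top','t5'); s=arm.state(); print(s['time'],s['position'],s['wrist_force'])
for f in ('wr','s5'):
    X,p,d=pts(f); hsv=cv2.cvtColor(p,cv2.COLOR_RGB2HSV); H,S,V=[hsv[...,i].astype(int) for i in range(3)]
    m=(d>0)&((H<6)|(H>174))&(S>150)&(abs(X[...,2]-.07)<.02)
    l=cv2.fitLine(X[m][:,:2].astype(np.float32),cv2.DIST_L2,0,.01,.01).ravel(); print(f,m.sum(),'handle',np.arctan(-l[0]/l[1]))
    m=(d>0)&(X[...,2]>.12)&(X[...,2]<.17)&(abs(X[...,0]-.556)<.03)&(abs(X[...,1])<.045)&(S<60); 
    if m.sum(): print(f,'mirror',m.sum(),np.percentile(X[m],[5,50,95],axis=0))
a=cv2.imread('pics/s5.png')[200:460,230:460]; b=cv2.imread('pics/wr.png'); cv2.imwrite('pics/c6.png',np.hstack([cv2.resize(a,(360,400)),cv2.resize(b,(440,400))]))
E
```

```text
22.0 [ 0.53336139 -0.23845301  0.04712023] [-0.51317915 -0.57291969  0.741321  ]
wr 5432 handle -0.31774446
s5 320 handle -0.26287383
```

Emit:
move_arm:
  rows:
    - [0,[0,1.5,0],0]
    - [0,[0,3,-1],0]
    - [0,[0,3,-5],0]
    - [0,[0,3,-9.5],0]
    - [0,[0,3,-14],0]

```text
time: 22.5
position: [0.5622, -0.2453, 0.1882]
tool_rot: [[0.242, 0.97, -0.001], [0.97, -0.242, 0.001], [0.0, -0.001, -1.0]]
wrist_force: [0.3, -1.0, 0.8]
grip_width: 0.006
grip_force: 0.0
```

Emit:
move_arm:
  rows:
    - [0,[-3,0,-3],0]
    - [0,[-6,0,-6],0]
    - [0,[-6,0,-6],0]
    - [0,[-6,0,-6],0]
    - [0,[-6,0,-6],0]

```text
time: 23.0
position: [0.5479, -0.3024, 0.246]
tool_rot: [[0.241, 0.97, -0.001], [0.97, -0.241, 0.002], [0.001, -0.002, -1.0]]
wrist_force: [0.2, -0.3, -0.1]
grip_width: 0.004
grip_force: 0.0
```

```bash
python3 - <<'E'
from h import *
snap('side','s6'); snap('top','t6'); snap('wrist','w6'); s=arm.state(); print(s['time'],s['position'],s['wrist_force'])
for f in ('s3','t3','s6','t6','w6'):
    X,p,d=pts(f); hsv=cv2.cvtColor(p,cv2.COLOR_RGB2HSV); H,S,V=[hsv[...,i].astype(int) for i in range(3)]
    m=(d>0)&((H<6)|(H>174))&(S>150)&(abs(X[...,2]-.07)<.02)
    if m.sum()>99:
        l=cv2.fitLine(X[m][:,:2].astype(np.float32),cv2.DIST_L2,0,.01,.01).ravel(); n=np.array([-l[1],l[0]])*np.sign(-l[1]); print(f,m.sum(),'handle',np.arctan(-l[0]/l[1]),l[2:],'offs',n@(l[2:]-[.5412,-.0882]))
    for lo,hi in ((.075,.17),):
        m=(d>0)&(X[...,2]>lo)&(X[...,2]<hi)&(abs(X[...,0]-.556)<.03)&(abs(X[...,1])<.048)&(S<90)
        if m.sum()>20: print(f,'mirror',m.sum(),np.percentile(X[m],[3,50,97],axis=0).round(3).tolist())
for f,g in (('s0','s6'),('t0','t6')):
    a=np.load(f'pics/{f}.npz')['p'].astype(int);b=np.load(f'pics/{g}.npz')['p'].astype(int)
    m=(abs(a-b).sum(2)>60).astype(np.uint8); n,_,st,_=cv2.connectedComponentsWithStats(m); print(g,[x.tolist() for x in st[1:] if x[4]>25])
E
```

```text
23.15 [ 0.54793462 -0.30237065  0.24591727] [ 0.10986786 -0.87574734 -0.29782096]
s3 611 handle 0.06868477 [ 0.5515137  -0.24269311] offs -0.00031362904934003293
s3 mirror 370 [[0.541, -0.036, 0.093], [0.554, -0.018, 0.137], [0.572, 0.02, 0.153]]
t3 198 handle 0.056833226 [ 0.5550569 -0.261184 ] offs 0.00400860933757808
t3 mirror 98 [[0.557, 0.019, 0.1], [0.565, 0.028, 0.138], [0.573, 0.038, 0.15]]
s6 608 handle -0.3192049 [ 0.4955205 -0.234695 ] offs 0.0025998396832591477
s6 mirror 364 [[0.541, -0.036, 0.095], [0.554, -0.018, 0.137], [0.572, 0.021, 0.153]]
t6 452 handle -0.3162063 [ 0.49665922 -0.22532189] offs 0.0003073243652743035
t6 mirror 325 [[0.542, -0.027, 0.097], [0.556, 0.006, 0.145], [0.571, 0.036, 0.155]]
w6 3318 handle -0.3192262 [ 0.49751034 -0.22717875] offs 0.002133581447688418
s6 [[0, 0, 640, 480, 267818], [198, 49, 9, 19, 37], [188, 74, 11, 13, 31], [234, 102, 59, 25, 680], [321, 107, 21, 7, 58], [283, 114, 26, 25, 306], [0, 289, 35, 31, 467], [399, 334, 14, 12, 108], [307, 366, 11, 9, 80]]
t6 [[562, 174, 78, 130, 6978], [320, 226, 37, 14, 164], [328, 235, 16, 10, 31], [371, 238, 37, 20, 427], [437, 239, 93, 49, 1538]]
```

```bash
python3 -c "
from plant import arm
print(arm.job_done())"
```

```text
the job is handed in; nothing more can be done
None
```

The mirror is home and upright in the socket and let go, and the wrench clicked at about 0.07 rad and sprang back straight. The top camera shows none of the bystanders moved, and the job was handed in at about 23 s; the hand-in call returned no verdict.

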